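# Start the wing knob of a ferrule clamp on its thread

### The arm

A 6-joint arm with a two-finger parallel gripper is mounted at the origin on a cart in front of the work surface, level with it; the furniture and walls round the work are solid. World frame = base frame: x ahead of the robot, y to its left, z up, the work surface at z = 0. Lengths are in m, angles in rad, forces in N, time in s.
With the tool pointing down it reaches from about 0.35 to 0.85 m from the base axis. Payload 8.1 kg.
Tool frame: the origin (TCP) lies midway between the tips of the shut fingers; the grasp point (between the pads) lies 19 mm behind it (robot.grip_point_offset is the distance from the TCP to the grasp point, in m); z points along the fingers, y is the line along which they close (so a half turn about z gives the same grasp; the last joint's range is limited). The gripper opens to 93 mm and grips with 3 to 60 N. Pads are 15 mm wide; open, the fingers measure 128 mm over their backs; the gripper's body (75 mm by 188 mm) begins 65 mm behind the grasp point.
Start: joints at [1.185, 0.13, 1.488, -0, 1.523, -0.085], TCP at [0.178, 0.573, 0.182] pointing down, gripper open.
Joint ranges: [-2.96, 2.96], [-0.89, 2.26], [0.02, 2.5], [-1.34, 4.48], [0, 2.73], [-2.66, 2.66]. Speed limits (rad/s): [2.39, 2.39, 2.79, 3.14, 3.14, 3.14].

### API

Orientations are given as a rotation vector (axis times angle).
In Python, from plant import robot, read_camera, job gives the robot as it stands.
- The arm moves only by the shell command python3 -m inch 'ROWS' [FORCE]. ROWS is JSON, one flat list of numbers, 5 for each row, row after row: the shift along the world's x, y, z in mm, then the turn about the world's z in degrees, then the opening in per cent of the stroke, from 0 (shut) to 100 (fully open). In form: [dx, dy, dz, yaw, hand, dx, dy, dz, yaw, hand, ...]. A call has 1 to 10 rows; each row is the pose to reach, as a shift and turn from the pose commanded when the call began; what a row does not reach only later rows make up. A row lasts 1/12 s, in which the tool goes at most 41.7 mm and 7.16 degrees, less where a joint would pass 70% of its speed; a pose out of reach is approached as far as the arm can. A call with a gripper value outside its range is refused whole. The fingers move at their own pace and stop on an object; FORCE is the grip in N (left out, the last holds). Time passes only in rows, so rows that repeat a pose let the fingers close. It gives the time, the measured TCP pose, the force, the opening and the grip force at its end, in the units of the state.
- robot.read_state(): the state, without advancing time (a new reading comes with each control period).
- read_camera(name): name is "scene" or "top" or "wrist"; returns a dict with "image" (480x640x3 uint8, blue, green, red), "K" (3x3 intrinsics, pixels), "extrinsics" (4x4, takes a point from world to camera coordinates); the wrist camera has in their place "mount" (4x4, takes a point from camera to tool coordinates, whose origin is the TCP and whose axes are the flange's). Camera axes: x right, y down, z forward; pixel columns grow to the right and rows downward; lengths in m; the calibration is good to about 2 mm. A picture is of the moment at which its call begins: read the wrist's pose just before it. There is no depth.
- job.close_job(): hands the job in; it is judged then, once.
The state is a dict: "t": time; "q": joint angles; "dq": joint speeds; "joint_torque": joint torques, N m; "tool_pos": TCP position; "orientation": TCP orientation; "force": force on the tool from outside, world axes, zero at the start; "wrist_torque": the same for the moment, N m; "opening": finger opening in m; "gripper_force": force on a finger pad.
Only numpy, scipy, OpenCV 4.12 (cv2) and the standard library are available. Lean on these libraries where they do the work, as an engineer would, in place of code of your own. Each camera call takes 0.05 s, during which the arm holds its last target. There are 200 camera calls.

### The job

The clamp with the orange wing knob has not caught its thread. Turn that knob backwards (anticlockwise seen from above) until the thread start clicks and the red pin beside it drops, then turn it forwards (clockwise) about a sixth of a turn past the click so that the thread engages, and let go. Leave the clamp with the black knob as it is.

Things in the scene. Friction and masses are not known exactly. Their poses are not given: they have to be found in the camera images.
- orange_grip (a point): Where to take the orange wing knob from above: on its upright axis, 58 mm above the bench. The wing is a bar 48 mm long, 12 mm thick, 32 to 70 mm above the bench, a white line on top of one half. x runs along the wing and turns with it, y through its thickness, z up. Below are a hub 30 mm across and a fixed clamp: a grey block on an aluminium plate 104 x 80 mm. Keep fingertips above 40 mm.
- orange_knob (a joint): Knob angle in rad, growing clockwise from above (forwards); hard stops at -0.40 and 1.35; stays where left (friction 0.06 N m), does not rise. Starts at 0.30 to 0.55, thread not caught, and is then blocked forwards at 0.75. Backed to 0 or less it has clicked (aim for -0.15); only then can it turn on forwards; engaged above 0.85 (aim for 1.1). One grasp does it all.
- orange_pin (a joint): The orange clamp's red spring pin, in m: 0 is up (thread not caught), 0.007 is dropped (clicked). It drops by itself once the knob is backed far enough; do not touch it. It is 8 mm across, 32 mm from the knob's axis on the robot's side; its top is 36 mm above the bench when up. At a knob angle of 0.475 the wing points at it.
- black_knob (a joint): Angle of the black wing knob on the second clamp, which is alike in all but colour and stands 14 cm or more to the left or right of the first. It is already engaged, at 1.0 to 1.1 rad, with its red pin down, and must stay so.

How it is judged:
On the way, in this order (a step that is already met when the one before it is completed fails the run):
1. the orange knob is backed until the thread start clicks: its red pin has dropped (value of joint orange_pin above 0.006 m), for 0.1 s.
2. the orange knob is turned forwards until the thread is engaged (value of joint orange_knob above 0.85 rad and value of joint orange_pin above 0.006 m), for 0.2 s.
At the end, for the whole second after the job is handed in: The orange knob rests at more than 0.85 rad with its red pin down (more than 6 mm), let go; the black knob is still between 0.9 and 1.2 rad (all of step 2 and velocity of joint orange_knob between -0.1 and 0.1 rad/s and value of joint black_knob between 0.9 and 1.2 rad); the robot touches nothing.
It fails at once if the black knob is turned (value of joint black_knob below 0.9 rad or value of joint black_knob above 1.2 rad).
It also fails if it takes over 35 s, if anything falls off the work surface, if the arm or the gripper's body presses on something with over 40 N, if the wrist force passes 120 N, or if a joint passes its speed limit or range.

## Working session

There is one attempt and no reset: what is moved stays moved. The work goes in short steps, Python scripts to look and compute and a shell command to move; the robot and the scene stay as the last step left them, time stands still between calls to the robot, and variables do not carry over. Pictures are saved under pics/ and viewed, at most 10 in all, crops included, and the job is handed in when it is done.

```bash
mkdir -p pics
cat > h.py <<'E'
import numpy as np,cv2
from plant import robot,read_camera,job
def ray(c,uv,z):
    K,E=c["K"],np.array(c["extrinsics"]);R,t=E[:3,:3],E[:3,3]
    o=-R.T@t;d=R.T@np.linalg.solve(K,[uv[0],uv[1],1.]);return o+d*(z-o[2])/d[2]
def blobs(img,lo,hi,amin=20):
    m=cv2.inRange(cv2.cvtColor(img,cv2.COLOR_BGR2HSV),lo,hi)
    n,l,s,c=cv2.connectedComponentsWithStats(m)
    return m,l,[(i,s[i],c[i]) for i in range(1,n) if s[i,4]>=amin]
E
python3 - <<'E'
from h import *
c=read_camera("top");cv2.imwrite("pics/top.png",c["image"])
for n,lo,hi in(("orange",(8,120,90),(22,255,255)),("red",(0,150,80),(6,255,255))):
    m,l,b=blobs(c["image"],lo,hi)
    for i,s,ce in b: print(n,s,ce.round(1),ray(c,ce,.07 if n=="orange" else .036).round(4))
s=robot.read_state();print(s["t"],s["tool_pos"],s["orientation"],s["opening"])
E
```

```text
orange [354 210  19  35 385] [363.5 227.9] [ 0.5057 -0.4096  0.07  ]
red [465 199  22  45 336] [475.6 221.9] [ 0.5185 -0.5862  0.036 ]
red [357 248   5   5  20] [358.8 249.8] [ 0.4785 -0.4048  0.036 ]
0.05 [0.17751928 0.57250481 0.18131996] [-4.70619940e-01 -3.10572292e+00  2.66525391e-03] 0.09282623804169553
```

View pics/top.png

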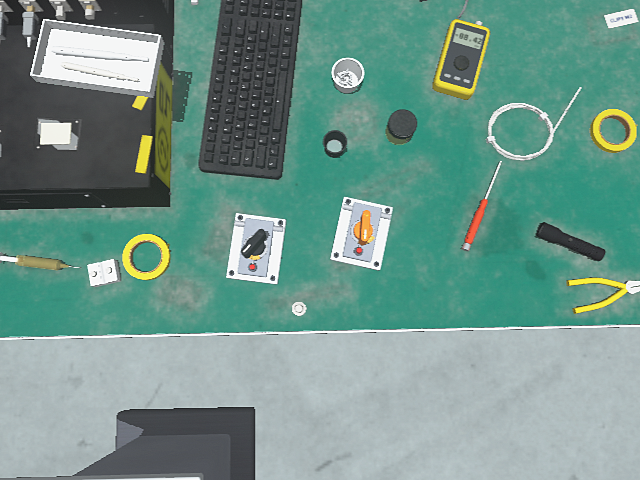

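Run:
```python
from h import *
c=read_camera("scene");cv2.imwrite("pics/scene.png",c["image"])
t=read_camera("top")
for uv in((0,207),(170,207),(170,185)):
  print([ray(t,uv,z).round(3) for z in(0,.1,.2)])
```

```text
[array([0.563, 0.159, 0.   ]), array([0.539, 0.106, 0.1  ]), array([0.515, 0.052, 0.2  ])]
[array([ 0.558, -0.109,  0.   ]), array([ 0.535, -0.133,  0.1  ]), array([ 0.512, -0.157,  0.2  ])]
[array([ 0.594, -0.109,  0.   ]), array([ 0.567, -0.132,  0.1  ]), array([ 0.54 , -0.156,  0.2  ])]
```

View pics/scene.png

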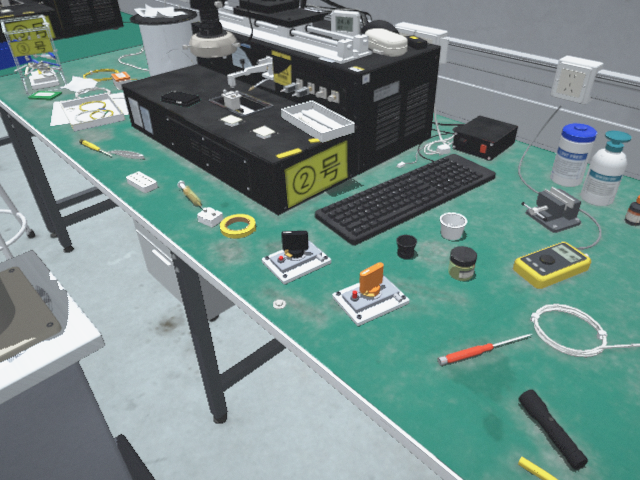

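```bash
python3 -m inch '[60,-90,70,-20,60,120,-180,70,-40,60,180,-270,70,-60,60,180,-270,70,-60,60,180,-270,70,-60,60,180,-270,70,-60,60,180,-270,70,-60,60,180,-270,70,-60,60,180,-270,70,-60,60,180,-270,70,-60,60]'; python3 -c "
from h import *
s=robot.read_state();print(s['q'])"
```

```text
t: 0.98
tool_pos: [0.3593, 0.3012, 0.2528]
orientation: [1.969, 2.447, 0.001]
force: [-0.4, 0.1, -0.1]
opening: 0.0559
gripper_force: 0.0
[ 5.88419939e-01 -2.49400273e-01  1.72597406e+00 -2.03870596e-04
  1.66410438e+00  3.72658335e-01]
```

```bash
python3 -m inch '[40,-350,0,-70,60,40,-350,0,-70,60,40,-350,0,-70,60,40,-350,0,-70,60,40,-350,0,-70,60,40,-350,0,-70,60,40,-350,0,-70,60,40,-350,0,-70,60,40,-350,0,-70,60,40,-350,0,-70,60]'; python3 -m inch '[80,-340,0,-30,60,80,-340,0,-30,60,80,-340,0,-30,60,80,-340,0,-30,60,80,-340,0,-30,60,80,-340,0,-30,60,80,-340,0,-30,60,80,-340,0,-30,60,80,-340,0,-30,60,80,-340,0,-30,60]';  python3 - <<'E'
from h import *
from scipy.spatial.transform import Rotation as Ro
s=robot.read_state();c=read_camera("wrist");cv2.imwrite("pics/w1.png",c["image"])
print(s["q"],c["mount"]);R=Ro.from_rotvec(s["orientation"]).as_matrix()
print("y-axis yaw",np.degrees(np.arctan2(R[1,1],R[0,1])))
T=np.eye(4);T[:3,:3]=R;T[:3,3]=s["tool_pos"];c["extrinsics"]=np.linalg.inv(T@np.array(c["mount"]))
for n,lo,hi in(("orange",(8,120,60),(22,255,255)),("red",(0,150,80),(6,255,255))):
    m,l,b=blobs(c["image"],lo,hi,100)
    for i,st,ce in b:
        r=cv2.minAreaRect(np.argwhere(l==i)[:,::-1].astype(np.float32))
        print(n,st,ce.round(1),ray(c,ce,.07 if n=="orange" else .036).round(4),[ray(c,p,.07)[:2].round(4) for p in cv2.boxPoints(r)])
E
```

```text
t: 1.82
tool_pos: [0.3977, -0.0495, 0.2517]
orientation: [3.017, 0.875, -0.002]
force: [-0.1, 1.2, -1.7]
opening: 0.0557
gripper_force: 0.0
t: 2.65
tool_pos: [0.4782, -0.3889, 0.2499]
orientation: [-3.139, -0.077, 0.003]
force: [-1.2, -0.4, -0.1]
opening: 0.0559
gripper_force: 0.0
[-7.65759982e-01  1.60151891e-01  1.33362196e+00 -2.95765358e-04
  1.65052560e+00  7.55910744e-01] [[-8.99825793e-04 -9.59313031e-01 -2.82343227e-01  7.91473169e-02]
 [ 9.99999126e-01 -1.13683818e-03  6.75626896e-04 -1.17375955e-03]
 [-9.69116248e-04 -2.82342372e-01  9.59313216e-01 -2.02509727e-01]
 [ 0.00000000e+00  0.00000000e+00  0.00000000e+00  1.00000000e+00]]
y-axis yaw -87.18674210198161
orange [331 161  24  42 608] [343.3 180.1] [ 0.5151 -0.4087  0.07  ] [array([ 0.531 , -0.3901]), array([ 0.5379, -0.4147]), array([ 0.4953, -0.428 ]), array([ 0.488 , -0.4026])]
orange [ 64 170  31  38 182] [ 72.5 191.1] [ 0.4878 -0.1016  0.07  ] [array([ 0.5034, -0.0895]), array([ 0.5133, -0.1135]), array([ 0.471 , -0.1236]), array([ 0.4606, -0.0989])]
orange [186 335  26  68 832] [195.9 368.9] [ 0.2551 -0.2278  0.07  ] [array([ 0.2015, -0.2075]), array([ 0.3091, -0.2237]), array([ 0.3072, -0.252 ]), array([ 0.1993, -0.2377])]
orange [435 335  26  68 835] [450.2 369.2] [ 0.2713 -0.5683  0.07  ] [array([ 0.3211, -0.5389]), array([ 0.3258, -0.5669]), array([ 0.2203, -0.5936]), array([ 0.215 , -0.5637])]
orange [  195   418   423    34 11073] [417.1 437.2] [ 0.1547 -0.5386  0.07  ] [array([ 0.1133, -0.2181]), array([ 0.1733, -0.2217]), array([ 0.2024, -0.8152]), array([ 0.1436, -0.8329])]
red [463 144  40  55 541] [482.4 171.9] [ 0.5293 -0.5797  0.036 ] [array([ 0.5054, -0.5447]), array([ 0.564 , -0.5732]), array([ 0.5589, -0.5829]), array([ 0.4998, -0.5547])]
```

View pics/w1.png

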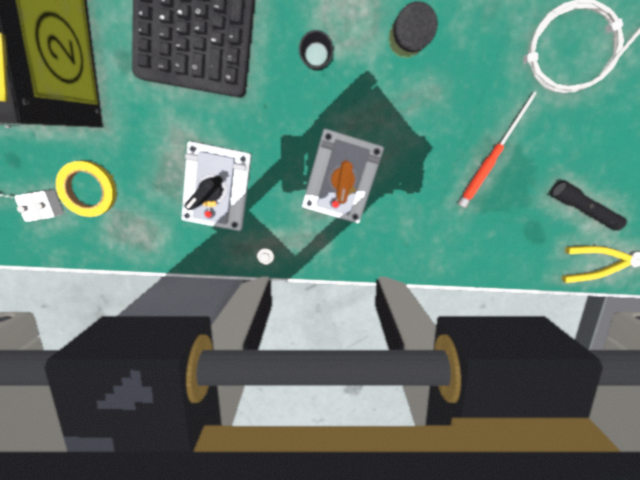

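```bash
python3 -m inch '[-20,-20,-40,0,80,-20,-20,-80,0,80,-20,-20,-110,0,80,-20,-20,-110,0,80,-20,-20,-110,0,80,-20,-20,-110,0,80]';  python3 - <<'E'
from h import *
from scipy.spatial.transform import Rotation as Ro
s=robot.read_state();c=read_camera("wrist")
R=Ro.from_rotvec(s["orientation"]).as_matrix()
T=np.eye(4);T[:3,:3]=R;T[:3,3]=s["tool_pos"];c["extrinsics"]=np.linalg.inv(T@np.array(c["mount"]))
np.savez("w2.npz",**c)
for n,lo,hi in(("orange",(5,120,60),(22,255,255)),("red",(0,150,60),(4,255,255))):
    m,l,b=blobs(c["image"],lo,hi,40)
    for i,st,ce in b:
        if ce[1]<300: print(n,st,ce.round(1),ray(c,ce,.07 if n=="orange" else .036).round(4))
cv2.imwrite("pics/w2.png",cv2.resize(c["image"][120:300,220:460],None,fx=3.3,fy=3.3))
E
```

```text
t: 3.2
tool_pos: [0.4592, -0.4064, 0.1449]
orientation: [3.139, 0.079, 0.003]
force: [0.1, 0.1, 0.9]
opening: 0.0744
gripper_force: 0.0
orange [494 126  51  72 637] [518.4 162.4] [ 0.5292 -0.5601  0.07  ]
orange [ 316  145   32   59 1159] [331.6 172.7] [ 0.5136 -0.4098  0.07  ]
orange [144 199  18   7  60] [151.  201.6] [ 0.4825 -0.2611  0.07  ]
red [490 125  50  73 387] [512.  161.2] [ 0.5289 -0.5736  0.036 ]
red [318 200   8   8  48] [320.9 203.8] [ 0.4814 -0.4025  0.036 ]
red [149 214   8   7  45] [152.7 216.7] [ 0.4613 -0.2441  0.036 ]
```

View pics/w2.png

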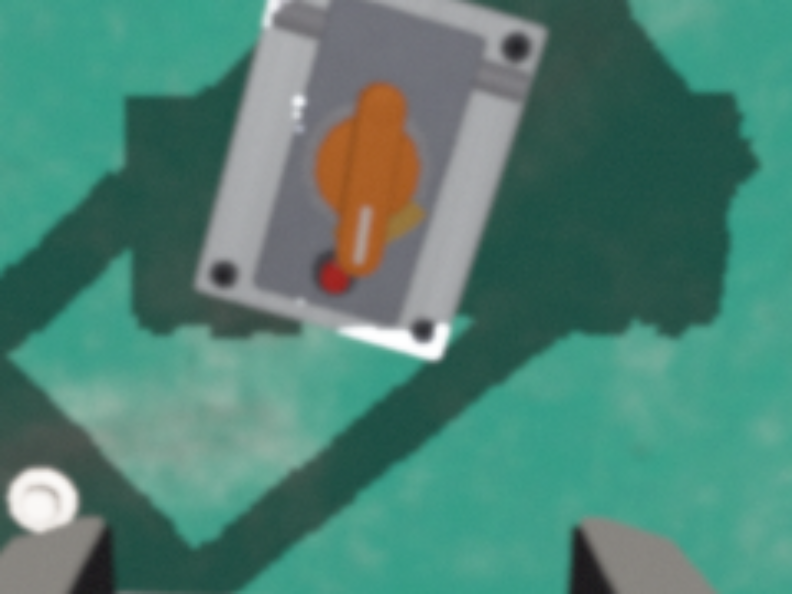

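Run:
```python
from h import *
c=dict(np.load("w2.npz"));P=lambda u,v,z:ray(c,(220+u/3.3,120+v/3.3),z)[:2]
a,b=P(384,83,.07),P(358,278,.07);print("ends",a,b,"mid",(a+b)/2,"len",np.linalg.norm(a-b),"wing deg",np.degrees(np.arctan2(*(a-b)[::-1])))
h=P(368,166,.032);p=P(334,275,.036);m=(a+b)/2
print("hub",h,"pin",p)
for x in(m,h):print("pin dir",np.degrees(np.arctan2(*(x-p)[::-1])),np.linalg.norm(x-p))
e,f=P(268,10,.008),P(196,289,.008);g=P(443,358,.008);k=P(547,28,.008);print("plate",np.degrees(np.arctan2(*(e-f)[::-1])),np.degrees(np.arctan2(*(k-g)[::-1])),(f+k)/2)
```

```text
ends [ 0.5352937  -0.41237373] [ 0.48752159 -0.40868268] mid [ 0.51140764 -0.4105282 ] len 0.04791449560344163 wing deg -4.418106782477124
hub [ 0.51240516 -0.41082334] pin [ 0.48188547 -0.40277837]
pin dir -14.708779749838035 0.030522430330726935
pin dir -14.767218832242534 0.031562209974844074
plate -13.382023161718417 -12.771169669245126 [ 0.51142195 -0.41088344]
```

```bash
python3 -m inch '[30,-2,0,-4,70,54,-3,0,-7,70,54,-3,0,-7,70,54,-3,0,-7,70,54,-3,0,-7,70,54,-3,0,-7,70]';  python3 - <<'E'
from h import *
from scipy.spatial.transform import Rotation as Ro
s=robot.read_state();R=Ro.from_rotvec(s["orientation"]).as_matrix()
print(s["tool_pos"],np.degrees(np.arctan2(R[1,1],R[0,1])),s["q"])
c=read_camera("wrist");cv2.imwrite("pics/w3.png",c["image"])
E
```

```text
t: 3.75
tool_pos: [0.5118, -0.4104, 0.144]
orientation: [3.138, -0.115, 0.002]
force: [-0.1, 0.5, -0.6]
opening: 0.0652
gripper_force: 0.0
[ 0.51180674 -0.41041235  0.14397314] -94.1943838088143 [-7.53854714e-01  2.97091164e-01  1.36776040e+00 -2.55705652e-04
  1.47474699e+00  8.90170680e-01]
```

View pics/w3.png

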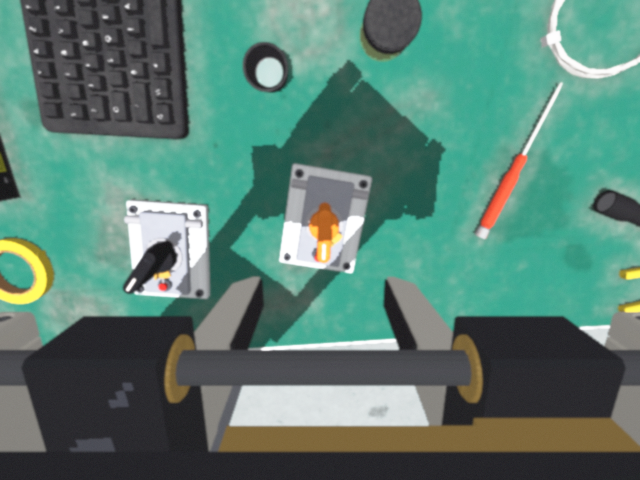

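The wing stands upright at (323,235), midway between the fingers at columns 262 and 385. I'll descend and close.

```bash
python3 -m inch '[0,0,-30,0,70,0,0,-60,0,70,0,0,-85,0,60,0,0,-100,0,60,0,0,-100,0,60,0,0,-100,0,60]'; python3 -m inch '[0,0,0,0,8,0,0,0,0,8,0,0,0,0,8,0,0,0,0,0,0,0,0,0,0,0,0,0,0,0,0,0,0,0,0,0,0,0,0,0]' 30
```

```text
t: 4.3
tool_pos: [0.5107, -0.4096, 0.0419]
orientation: [-3.138, 0.117, 0.002]
force: [0.1, -0.3, 0.4]
opening: 0.0562
gripper_force: 0.0
t: 4.97
tool_pos: [0.5117, -0.4099, 0.0423]
orientation: [-3.139, 0.116, 0.0]
force: [-0.5, 0.4, 0.3]
opening: 0.0069
gripper_force: 0.0
```

```bash
python3 -m inch '[0,0,0,0,0,0,0,0,0,0]' 30
python3 - <<'E'
from h import *
c=read_camera("wrist");d=read_camera("scene")
cv2.imwrite("pics/w4.png",np.vstack([cv2.resize(c["image"][150:400,160:480],(640,500))[:300],cv2.resize(d["image"][170:345,230:480],(640,300)[:2])]))
E
```

```text
t: 5.13
tool_pos: [0.5117, -0.4099, 0.0422]
orientation: [-3.139, 0.116, 0.0]
force: [0.6, -0.2, 0.6]
opening: 0.0007
gripper_force: 0.0
```

View pics/w4.png

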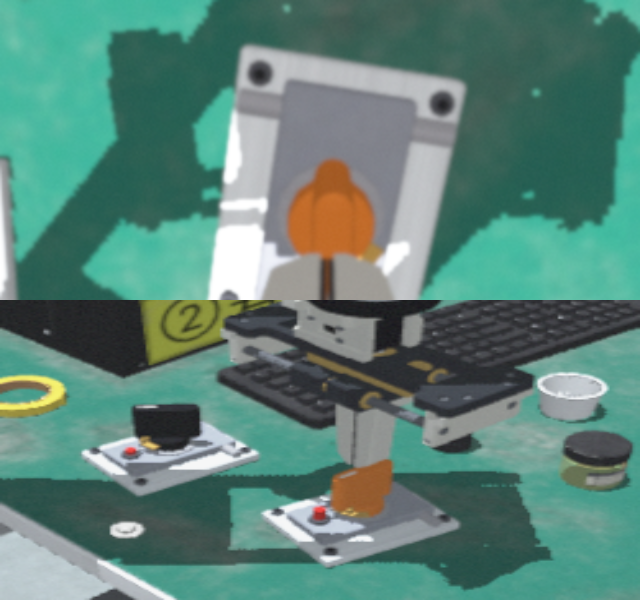

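Run:
```python
from h import *
from scipy.spatial.transform import Rotation as Ro
s=robot.read_state();d=read_camera("scene");c=read_camera("wrist")
R=Ro.from_rotvec(s["orientation"]).as_matrix();T=np.eye(4);T[:3,:3]=R;T[:3,3]=s["tool_pos"];c["extrinsics"]=np.linalg.inv(T@np.array(c["mount"]))
def pr(c,p):
    E=np.array(c["extrinsics"]);q=np.array(c["K"])@(E[:3,:3]@p+E[:3,3]);return q[:2]/q[2]
for n,p in(("tcp",s["tool_pos"]),("tcp+30",s["tool_pos"]+[0,0,.03]),("tcp+60",s["tool_pos"]+[0,0,.06]),("wingtop",[.512,-.4107,.07]),("far",[.536,-.4124,.07]),("near",[.488,-.409,.07]),("pin",[.482,-.403,.036]),("plate corner",[.511,-.4107,.0])):
    a=pr(d,np.array(p));b=pr(c,np.array(p));print(n,"scene",a.round(),"crop",((a-[230,170])*[2.56,1.714]+[0,300]).round(),"wrist",b.round())
im=d["image"][200:340,290:480];w=c["image"][200:340,250:400]
cv2.imwrite("pics/w5.png",np.hstack([cv2.resize(im,(440,324)),cv2.resize(w,(347,324))]))
```

```text
tcp scene [370. 281.] crop [359. 490.] wrist [325. 268.]
tcp+30 scene [371. 267.] crop [361. 466.] wrist [325. 288.]
tcp+60 scene [372. 252.] crop [362. 440.] wrist [326. 314.]
wingtop scene [371. 268.] crop [362. 468.] wrist [326. 286.]
far scene [382. 262.] crop [389. 457.] wrist [326. 245.]
near scene [360. 274.] crop [334. 479.] wrist [327. 323.]
pin scene [355. 290.] crop [319. 506.] wrist [318. 306.]
plate corner scene [370. 300.] crop [357. 523.] wrist [326. 249.]
```

View pics/w5.png

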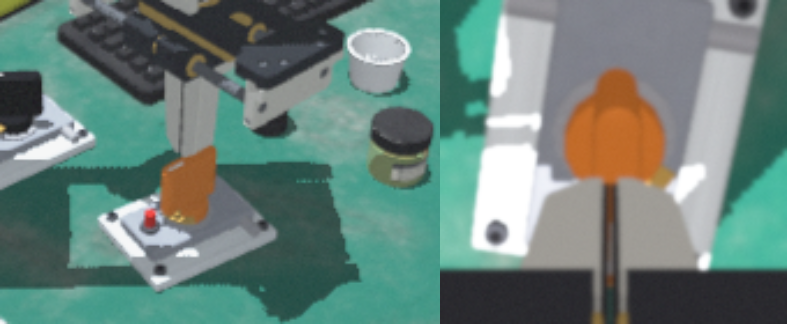

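```bash
python3 -m inch '[0,0,30,0,0,0,0,60,0,0,0,0,60,0,0,0,0,60,0,0,0,0,60,0,0]'
python3 - <<'E'
from h import *
from scipy.spatial.transform import Rotation as Ro
s=robot.read_state();d=read_camera("scene");c=read_camera("wrist");t=read_camera("top")
R=Ro.from_rotvec(s["orientation"]).as_matrix();T=np.eye(4);T[:3,:3]=R;T[:3,3]=s["tool_pos"];c["extrinsics"]=np.linalg.inv(T@np.array(c["mount"]))
print(s["tool_pos"],robot.grip_point_offset)
def pr(c,p):
    E=np.array(c["extrinsics"]);q=np.array(c["K"])@(E[:3,:3]@np.array(p)+E[:3,3]);return q[:2]/q[2]
o=[]
for cam,(x0,x1,y0,y1) in((d,(300,460,190,340)),(c,(240,400,160,310))):
    w=cv2.resize(cam["image"][y0:y1,x0:x1],None,fx=2.4,fy=2.4)
    for p,col in((s["tool_pos"],(255,0,255)),([.512,-.4107,.07],(255,255,0)),([.536,-.4124,.07],(255,255,0)),([.488,-.409,.07],(255,255,0))):
        u=((pr(cam,p)-[x0,y0])*2.4).astype(int);cv2.drawMarker(w,tuple(map(int,u)),col,cv2.MARKER_CROSS,8,1)
    o.append(w)
cv2.imwrite("pics/w6.png",np.hstack(o))
E
```

```text
t: 5.75
tool_pos: [0.5117, -0.4099, 0.1022]
orientation: [3.139, -0.116, 0.0]
force: [-0.4, -0.0, -0.2]
opening: -0.0002
gripper_force: 0.0
[ 0.51173847 -0.40992248  0.10222735] 0.0188
```

View pics/w6.png

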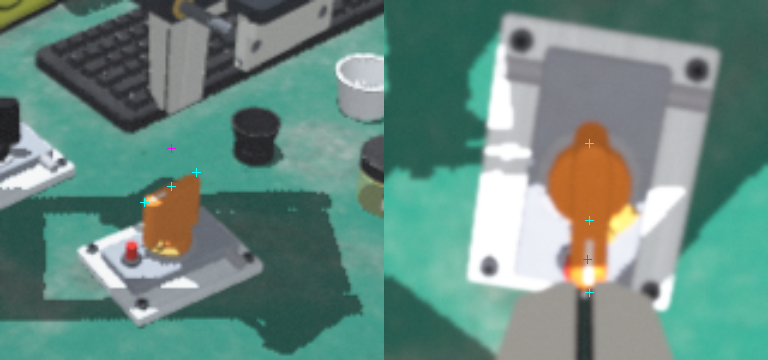

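Run:
```python
from h import *
from scipy.spatial.transform import Rotation as Ro
s=robot.read_state();c=read_camera("wrist");K=np.array(c["K"]);M=np.array(c["mount"])
th=np.radians(-13.4);u=np.array([np.cos(th),np.sin(th)]);v=np.array([np.sin(-th),np.cos(th)])  # u away from robot, v left
A=np.array([.5118,-.4108])
obj=[];[obj.append([*(A+a*.052*u+b*.04*v),.008]) for a,b in((1,1),(1,-1),(-1,1),(-1,-1))]
obj+= [[.536,-.4124,.07]]
img=np.array([(121,13),(336,45),(84,280),(285,310),(206,124)],float)/2.4+[240,160]
ok,r,t=cv2.solvePnP(np.array(obj),img,K,None)
E=np.eye(4);E[:3,:3]=cv2.Rodrigues(r)[0];E[:3,3]=t[:,0]
err=cv2.projectPoints(np.array(obj),r,t,K,None)[0][:,0]-img
Tt=np.linalg.inv(E)@np.linalg.inv(M);R=Ro.from_rotvec(s["orientation"]).as_matrix()
print("pnp tcp",Tt[:3,3],"z axis",Tt[:3,2],"meas",s["tool_pos"],R[:,2],"err",err.round(1).tolist())
# scene ray of fingertip
d=read_camera("scene")
for z in(.10,.12,.13,.14,.15):print(z,ray(d,(375,233),z))
print("q",s["q"])
for a in dir(robot):
    if a[0]!="_":print(a,end=" ")
```

```text
Traceback (most recent call last):
cv2.error: OpenCV(4.12.0) /io/opencv/modules/calib3d/src/calibration_base.cpp:1346: error: (-2:Unspecified error) in function 'void cv::findExtrinsicCameraParams2(const cv::Mat&, const cv::Mat&, const cv::Mat&, const cv::Mat&, cv::Mat&, cv::Mat&, int)'
> DLT algorithm needs at least 6 points for pose estimation from 3D-2D point correspondences. (expected: 'count >= 6'), where
>     'count' is 5
> must be greater than or equal to
>     '6' is 6
```

Run:
```python
from h import *
from scipy.spatial.transform import Rotation as Ro
s=robot.read_state();c=read_camera("wrist");K=np.array(c["K"]);M=np.array(c["mount"])
R=Ro.from_rotvec(s["orientation"]).as_matrix();T=np.eye(4);T[:3,:3]=R;T[:3,3]=s["tool_pos"];E0=np.linalg.inv(T@M)
th=np.radians(-13.4);u=np.array([np.cos(th),np.sin(th)]);v=np.array([-np.sin(th),np.cos(th)])
A=np.array([.5118,-.4108])
obj=[[*(A+a*.052*u+b*.04*v),.008] for a,b in((1,1),(1,-1),(-1,1),(-1,-1))]+[[.536,-.4124,.07]]
obj=np.array(obj)
img=np.array([(121,13),(336,45),(84,280),(285,310),(206,124)],float)/2.4+[240,160]
r0=cv2.Rodrigues(E0[:3,:3])[0];t0=E0[:3,3:].copy()
print("meas reproj err",(cv2.projectPoints(obj,r0,t0,K,None)[0][:,0]-img).round(1).tolist())
# translation-only fit, orientation trusted
from scipy.optimize import least_squares
f=lambda d:(cv2.projectPoints(obj-d,r0,t0,K,None)[0][:,0]-img).ravel()
q=least_squares(f,np.zeros(3));print("camera shift needed",q.x,q.fun.round(1))
d=read_camera("scene")
for z in(.10,.12,.13,.14,.15):print(z,ray(d,(375,233),z))
print("q",s["q"],[a for a in dir(robot) if a[0]!="_"])
```

```text
meas reproj err [[-0.5, -0.5], [1.1, 1.1], [0.5, -0.9], [-0.1, -1.1], [0.7, 7.6]]
camera shift needed [-0.00165691 -0.00019813 -0.00103286] [-1.1 -2.4  1.  -0.7 -0.  -2.1 -0.3 -2.2  0.3  5.7]
0.1 [ 0.55641389 -0.37739203  0.1       ]
0.12 [ 0.53494981 -0.39552275  0.12      ]
0.13 [ 0.52421776 -0.40458812  0.13      ]
0.14 [ 0.51348572 -0.41365348  0.14      ]
0.15 [ 0.50275368 -0.42271884  0.15      ]
q [-7.53547718e-01  3.26587707e-01  1.41232858e+00  3.09660626e-05
  1.40538491e+00  8.91153828e-01] ['IKError', 'grip_point_offset', 'read_state']
```

The wrist camera pose checks out against the plate. The real fingertips, though, sit about 36 mm above the reported TCP: in the scene view the tip ray meets the axis at z≈0.14 while the TCP reads 0.102. So I'll go lower and confirm by contact.

```bash
python3 -m inch '[0,0,0,0,60,0,0,0,0,60,0,0,0,0,60,0,0,0,0,60,0,0,0,0,60,0,0,0,0,60,0,0,0,0,60]'; python3 -m inch '[0,0,-30,0,60,0,0,-55,0,60,0,0,-70,0,60,0,0,-80,0,60,0,0,-90,0,60,0,0,-90,0,60,0,0,-90,0,60]'
python3 - <<'E'
from h import *
d=read_camera("scene");c=read_camera("wrist")
cv2.imwrite("pics/w7.png",np.hstack([cv2.resize(x["image"][y0:y0+150,x0:x0+160],None,fx=2.4,fy=2.4) for x,x0,y0 in((d,300,190),(c,240,200))]))
E
```

```text
t: 6.63
tool_pos: [0.5118, -0.41, 0.1024]
orientation: [3.139, -0.116, 0.0]
force: [0.0, -0.7, 0.4]
opening: 0.0428
gripper_force: 0.0
t: 7.22
tool_pos: [0.5118, -0.41, 0.0125]
orientation: [-3.139, 0.116, 0.0]
force: [-0.3, -0.2, 0.5]
opening: 0.0553
gripper_force: 0.0
```

View pics/w7.png

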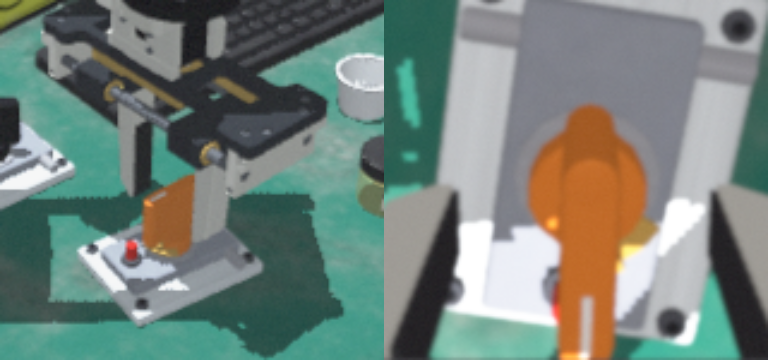

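Run:
```python
from h import *
d=read_camera("scene")
for uv in((385,287),(388,285),(355,271)):
  print([ray(d,uv,z).round(3).tolist() for z in(.02,.03,.04,.05,.06)])
```

```text
[[0.537, -0.421, 0.02], [0.528, -0.428, 0.03], [0.519, -0.435, 0.04], [0.51, -0.442, 0.05], [0.501, -0.449, 0.06]]
[[0.544, -0.422, 0.02], [0.535, -0.429, 0.03], [0.526, -0.436, 0.04], [0.517, -0.443, 0.05], [0.508, -0.45, 0.06]]
[[0.532, -0.357, 0.02], [0.523, -0.365, 0.03], [0.514, -0.373, 0.04], [0.505, -0.381, 0.05], [0.497, -0.389, 0.06]]
```

```bash
python3 -m inch '[0,0,0,0,0,0,0,0,0,0,0,0,0,0,0,0,0,0,0,0,0,0,0,0,0,0,0,0,0,0,0,0,0,0,0,0,0,0,0,0,0,0,0,0,0]' 40; python3 -m inch '[0,0,0,0,0,0,0,0,0,0]'
```

```text
t: 8.12
tool_pos: [0.5117, -0.411, 0.0124]
orientation: [3.138, -0.116, 0.0]
force: [-0.3, -5.0, -2.3]
opening: 0.0117
gripper_force: 39.9
t: 8.28
tool_pos: [0.5117, -0.411, 0.0124]
orientation: [3.138, -0.117, 0.0]
force: [-0.2, -6.3, -3.5]
opening: 0.0115
gripper_force: 39.9
```

```bash
python3 -m inch '[0,-1,0,5,0,0,-1,0,10,0,0,-1,0,15,0,0,-1,0,20,0,0,-1,0,25,0,0,-1,0,29,0,0,-1,0,29,0,0,-1,0,29,0,0,-1,0,29,0]'
python3 - <<'E'
from h import *
from scipy.spatial.transform import Rotation as Ro
s=robot.read_state();R=Ro.from_rotvec(s["orientation"]).as_matrix()
print(np.degrees(np.arctan2(R[1,1],R[0,1])),s["wrist_torque"])
d=read_camera("scene")
for i in d,:
    m,l,b=blobs(i["image"],(0,150,80),(6,255,255),4)
    print([(st.tolist(),ce.round(1).tolist()) for _,st,ce in b if 240<ce[0]<420 and 220<ce[1]<330])
c=cv2.imread("pics/scene.png");m,l,b=blobs(c,(0,150,80),(6,255,255),4);print([(st.tolist(),ce.round(1).tolist()) for _,st,ce in b if 240<ce[0]<420 and 220<ce[1]<330])
E
```

```text
t: 9.03
tool_pos: [0.5116, -0.4109, 0.0124]
orientation: [-3.069, -0.67, 0.0]
force: [-0.7, -1.1, 0.4]
opening: 0.0118
gripper_force: 39.9
-65.36949504463705 [-0.10449702  0.45584861  0.00093283]
[([279, 256, 4, 4, 11], [280.6, 257.5]), ([353, 294, 4, 4, 14], [354.3, 295.5])]
[([279, 256, 4, 4, 11], [280.6, 257.5]), ([353, 291, 4, 7, 26], [354.4, 294.0])]
```

The pin has dropped: its top is 3 px lower and now matches the black clamp's. Next I'll turn forwards.

```bash
python3 -m inch '[0,0,0,-5,0,0,0,0,-10,0,0,0,0,-15,0,0,0,0,-20,0,0,0,0,-25,0,0,0,0,-30,0,0,0,0,-35,0,0,0,0,-40,0,0,0,0,-40,0]'; python3 -m inch '[0,0,0,-5,0,0,0,0,-10,0,0,0,0,-15,0,0,0,0,-20,0,0,0,0,-25,0,0,0,0,-30,0,0,0,0,-35,0,0,0,0,-35,0,0,0,0,-35,0,0,0,0,-35,0]'
python3 - <<'E'
from h import *
from scipy.spatial.transform import Rotation as Ro
s=robot.read_state();R=Ro.from_rotvec(s["orientation"]).as_matrix()
print(np.degrees(np.arctan2(R[1,1],R[0,1])),s["wrist_torque"],s["q"][5])
E
```

```text
t: 9.83
tool_pos: [0.5117, -0.4111, 0.0124]
orientation: [3.112, -0.425, 0.0]
force: [-1.3, -1.5, -0.1]
opening: 0.0117
gripper_force: 39.9
t: 10.67
tool_pos: [0.5116, -0.4113, 0.0124]
orientation: [2.846, -1.328, 0.0]
force: [-1.5, -2.9, 0.2]
opening: 0.0116
gripper_force: 39.9
-140.03176589239055 [-0.5135844   0.33282135 -0.08502277] 1.6891772996734933
```

```bash
python3 -m inch '[0,0,0,0,45,0,0,0,0,45,0,0,0,0,45,0,0,0,0,45,0,0,0,0,45,0,0,0,0,45]'; python3 -m inch '[0,0,25,0,45,0,0,60,0,45,0,0,95,0,45,0,0,130,0,45,0,0,130,0,45,0,0,130,0,45,0,0,130,0,45,0,0,130,0,45]'
python3 - <<'E'
from h import *
d=read_camera("scene");c=read_camera("wrist")
cv2.imwrite("pics/w8.png",np.hstack([cv2.resize(x["image"][y0:y0+150,x0:x0+160],None,fx=2.4,fy=2.4) for x,x0,y0 in((d,260,190),(c,240,130))]))
E
```

```text
t: 11.17
tool_pos: [0.5118, -0.4107, 0.0123]
orientation: [-2.845, 1.333, 0.0]
force: [0.2, 0.2, -0.3]
opening: 0.0416
gripper_force: 0.0
t: 11.83
tool_pos: [0.5109, -0.4101, 0.1403]
orientation: [-2.844, 1.333, 0.005]
force: [0.4, 0.2, -0.1]
opening: 0.0419
gripper_force: 0.0
```

View pics/w8.png

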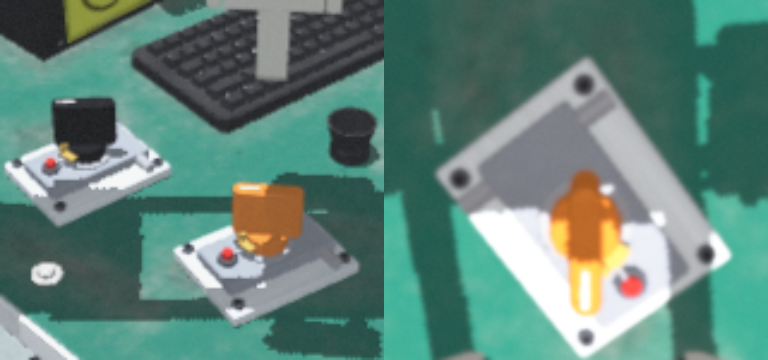

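The orange wing at crop (268,210) now stands the same way as the black one at (85,120). Both red pins, at (227,254) and (50,162), are down, and the gripper is clear.

```bash
python3 -c "
from plant import job
print(job.close_job())"
```

```text
the job is handed in; nothing more can be done
None
```

I backed the orange knob until its red pin dropped, turned it forwards to about 1.1 rad (estimated from the gripper's turn), let go and handed the job in at about 12 s; the black clamp was not touched, and the hand-in returned no verdict.

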